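Close three specimen containers by touch, in order

ROBOT

A 6-joint arm with a two-finger parallel gripper is mounted at the origin on the work surface. World frame = base frame: x ahead of the robot, y to its left, z up, the work surface at z = 0. Lengths are in mm, angles in rad, forces in N, time in s.
With the tool pointing down it reaches from about 300 to 775 mm from the base axis. Payload 14.6 kg.
Tool frame: the origin (TCP) lies between the finger pads; the fingertips stand manip.tip_reach ahead of it and the grasp point (between the pads) lies 5 mm behind it (manip.tip_reach is the distance from the TCP to the fingertips, in mm); z points along the fingers, y is the line along which they close (so a half turn about z gives the same grasp; the last joint's range is limited). The gripper opens to 94 mm and grips with 3 to 60 N. Pads are 16 mm wide; open, the fingers measure 119 mm over their backs; the gripper's body (75 mm by 177 mm) begins 78 mm behind the grasp point.
Start: joints at [1.219, 0.3, 1.521, -0, 1.321, -0.067], TCP at [154.529, 527.835, 219.446] pointing down, gripper open.
Joint ranges: [-3.03, 3.03], [-0.79, 2.21], [0.23, 2.52], [-1.04, 4.18], [0, 3.07], [-2.55, 2.55]. Speed limits (rad/s): [2.22, 2.22, 2.57, 3.14, 3.14, 3.14].

INTERFACE

Orientations are given as [roll, pitch, yaw] about the fixed x, y, z axes, in that order (R = Rz(yaw) Ry(pitch) Rx(roll)).
In Python, from cell import manip gives the robot as it stands. The module is installed in compiled form; this text tells all that it offers.
- The arm moves only by the shell command python3 -m creep 'ROWS' [FORCE]. ROWS is JSON, a list of rows, each a list of 3 entries, a list of its own where there are three numbers: the opening, from -1 (shut) to 1 (fully open), then the shift along the tool's x, y, z in cm, then the turn about the tool's z in units of 5 degrees (1.0 is 5 degrees). In form: [[grip, [tx, ty, tz], roll], ...]. A call has 1 to 12 rows; each row is the pose to reach, as a shift and turn from the pose commanded when the call began, along the tool's axes at that moment; what a row does not reach only later rows make up. A row lasts 1/10 s, in which the tool goes at most 50 mm and 8.59 degrees, less where a joint would pass 70% of its speed; a pose out of reach is approached as far as the arm can. A call with a gripper value outside its range is refused whole. The fingers move at their own pace and stop on an object; FORCE is the grip in N (left out, the last holds). Time passes only in rows, so rows that repeat a pose let the fingers close. It gives the time, the measured TCP pose, the force, the opening and the grip force at its end, in the units of the state.
- manip.read_state(): the state, without advancing time (a new reading comes with each control period).
- manip.camera(name): name is "scene" or "top"; returns the picture (420x560x3 uint8, red, green, blue); there is no depth.
- manip.camera_params(name): a dict with "fovy" (degrees; the focal length in pixels is half the picture's height over the tangent of half this angle, whatever the lens; pixels are square), "cx", "cy" (the principal point, pixels), "origin" and "attitude" of the camera in the world. Camera axes: x right, y down, z forward; pixel columns grow to the right and rows downward; lengths in mm; the calibration is good to about 2 mm. A picture is of the moment at which its call begins. camera_params takes no time and is no camera call.
- manip.sign_off(): hands the job in; it is judged then, once.
The state is a dict: "clock": time; "joints": joint angles; "qd": joint speeds; "effort": joint torques, N m; "eef_pos": TCP position; "eef_rot": TCP orientation; "wrist_force": force on the tool from outside, world axes, zero at the start; "moment": the same for the moment, N m; "finger_gap": finger opening in mm; "finger_force": force on a finger pad.
Only numpy, scipy, OpenCV 4.12 (cv2) and the standard library are available. Lean on these libraries where they do the work, as an engineer would, in place of code of your own. Each camera call takes 0.05 s, during which the arm holds its last target. There are 200 camera calls.

TASK

The three brown glass containers on the wooden board have white push-on caps with a grey sprung button on top, and the caps stand a little proud: with the fingertips, press each cap's button lightly down until the cap is fully home, first the tall round bottle's, then the square bottle's, then the squat wide jar's. Do not lift, tip or shove the containers, do not press them hard (they are glass), and leave everything else where it is.

Things in the scene. Friction and masses are not known exactly. Their poses are not given: they have to be found in the camera images.
- board: fixed board of pale plywood, 300 mm (x) by 500 mm (y); its top face is 18 mm above the bench, with a frame lip 12 mm wide and 4 mm higher; origin at the centre of its underside
- tall: the tall round bottle: loose, brown-glass round bottle, 40 mm in diameter, 76 mm to its shoulder, 160 g; stands on the board; origin at the centre of its underside, z up. Its flat white round cap is 33 mm in diameter and 16 mm high, with a flat grey sprung sealing button, 25 mm in diameter, standing 8 mm above its middle: press on that
- tall_top (a point): centre of the top face of the grey sprung button on the tall round bottle's cap; moves with them; 101 mm above the underside of the container when the cap is home and the button let go, 6 to 8 mm higher at the start. The button springs in by up to 6 mm at 1.5 N per mm (about 1.5 mm before the cap slides) and comes back
- tall_cap (a joint): how far the cap of the tall round bottle is pushed down, m: 0 = 8 mm proud of home, 0.008 = fully home (hard stop); starts between 0 and 0.002. It slides under about 2 N and stays where it is left
- square: the square bottle: loose, brown-glass bottle of square plan, 46 x 46 mm, 52 mm to its shoulder, 200 g; x and y along its sides; stands on the board; origin at the centre of its underside, z up. Its flat white round cap is 39 mm in diameter and 16 mm high, with a flat grey sprung sealing button, 31 mm in diameter, standing 8 mm above its middle: press on that
- square_top (a point): centre of the top face of the grey sprung button on the square bottle's cap; moves with them; 77 mm above the underside of the container when the cap is home and the button let go, 6 to 8 mm higher at the start. The button springs in by up to 6 mm at 1.5 N per mm (about 1.5 mm before the cap slides) and comes back
- square_cap (a joint): how far the cap of the square bottle is pushed down, m: 0 = 8 mm proud of home, 0.008 = fully home (hard stop); starts between 0 and 0.002. It slides under about 2 N and stays where it is left
- squat: the squat wide jar: loose, squat brown-glass jar, 68 mm in diameter, 34 mm to its shoulder, 220 g; stands on the board; origin at the centre of its underside, z up. Its flat white round cap is 60 mm in diameter and 16 mm high, with a flat grey sprung sealing button, 52 mm in diameter, standing 8 mm above its middle: press on that
- squat_top (a point): centre of the top face of the grey sprung button on the squat wide jar's cap; moves with them; 59 mm above the underside of the container when the cap is home and the button let go, 6 to 8 mm higher at the start. The button springs in by up to 6 mm at 1.5 N per mm (about 1.5 mm before the cap slides) and comes back
- squat_cap (a joint): how far the cap of the squat wide jar is pushed down, m: 0 = 8 mm proud of home, 0.008 = fully home (hard stop); starts between 0 and 0.002. It slides under about 2 N and stays where it is left
- dish: bystander: closed round clear glass dish, 64 mm in diameter, 16 mm high, on the board; origin at the centre of its underside
- slidebox: bystander: white slide box, 36 x 84 x 24 mm, on the board; origin at the centre of its underside
- vial: bystander: slim clear vial with a black stopper, 19 mm in diameter, 52 mm high, on the board; origin at the centre of its underside
- weight: bystander: small brass balance weight, 19 mm in diameter, 32 mm high, on the board; origin at the centre of its underside
- dropper: bystander: clear dropper bottle with a dark rubber bulb, 44 mm in diameter, 110 mm high, on the bench to the left; origin at the centre of its underside
- loupe: bystander: black standing loupe, 46 mm in diameter, 34 mm high, on the bench to the right; origin at the centre of its underside
- clearjar: bystander: clear jar with a black lid, 52 mm in diameter, 70 mm high, on the bench to the right; origin at the centre of its underside

How it is judged (in metres and radians):
On the way, in this order (a step that is already met when the one before it is completed fails the run):
1. the tall round bottle's cap is home (value of joint tall_cap above 0.0065 m), for 0.2 s.
2. the square bottle's cap is home (value of joint square_cap above 0.0065 m), for 0.2 s.
3. the squat wide jar's cap is home (value of joint squat_cap above 0.0065 m), for 0.2 s.
At the end, for the whole second after the job is handed in: All three caps are within 1.5 mm of fully home, and the three containers stand upright (3.5 degrees) and still on the board, within 25 mm of where they began (value of joint each of tall_cap, square_cap, squat_cap above 0.0065 m and angle between each of tall, square, squat's own z axis and vertical below 0.06 rad and distance of each of tall, square, squat from where it was at the start of the episode below 0.025 m and linear speed of each of tall, square, squat below 0.02 m/s and z of each of tall, square, squat in the frame of board below 0.021 m); the robot touches nothing.
It fails at once if a cap is pressed down before its turn: the square bottle's before the tall bottle's is home, or the squat jar's before the square bottle's is home ((value of joint square_cap above 0.004 m and not (value of joint tall_cap above 0.0065 m)) or (value of joint squat_cap above 0.004 m and not (value of joint square_cap above 0.0065 m))).
It fails at once if a container is pressed with more than 20 N (contact force between any of the fingers, the arm and tall above 20 N or contact force between any of the fingers, the arm and square above 20 N or contact force between any of the fingers, the arm and squat above 20 N).
It fails at once if a container is pressed with something other than the fingers (contact force between the arm and tall above 1 N or contact force between the arm and square above 1 N or contact force between the arm and squat above 1 N).
It fails at once if a container is lifted off the board, tipped by more than 15 degrees or shoved more than 25 mm (z of any of tall, square, squat in the frame of board above 0.024 m or angle between any of tall, square, squat's own z axis and vertical above 0.26 rad or distance of any of tall, square, squat from where it was at the start of the episode above 0.025 m).
It fails at once if another thing is moved more than 20 mm or tipped over (distance of any of dish, slidebox, vial, weight, dropper, loupe, clearjar from where it was at the start of the episode above 0.02 m or angle between any of dish, slidebox, vial, weight, dropper, loupe, clearjar's own z axis and vertical above 0.3 rad).
It also fails if it takes over 42 s, if anything falls off the work surface, if the arm or the gripper's body presses on something with over 40 N, if the wrist force passes 120 N, or if a joint passes its speed limit or range.

## Working session

There is one attempt and no reset: what is moved stays moved. The work goes in short steps, Python scripts to look and compute and a shell command to move; the robot and the scene stay as the last step left them, time stands still between calls to the robot, and variables do not carry over. Pictures are saved under pics/ and viewed, at most 10 in all, crops included, and the job is handed in when it is done.

```bash
mkdir -p pics; python3 - <<'E'
from cell import manip
import cv2
for n in("scene","top"):
    cv2.imwrite(f"pics/{n}0.png",manip.camera(n)[:,:,::-1]); print(n,manip.camera_params(n))
print(manip.tip_reach,manip.read_state())
E
```

```text
scene {'fovy': 43.80934504446735, 'cx': 282.7438269247622, 'cy': 205.40558873024864, 'origin': array([1435.90254548,   39.13375022,  976.76015896]), 'attitude': array([-2.32190276,  0.00424203,  1.59874184])}
top {'fovy': 54.17000876627387, 'cx': 282.46307047097997, 'cy': 208.68081341575547, 'origin': array([ 422.56233337,    9.98530106, 1207.8413227 ]), 'attitude': array([-3.05525641,  0.01011706, -1.56007088])}
14.0 {'clock': 0.1, 'joints': array([ 1.21943768e+00,  3.00382931e-01,  1.52151224e+00,  3.45638753e-06,
        1.32069238e+00, -6.66280489e-02]), 'qd': array([-0.00021238, -0.00055453, -0.00090872,  0.00276587, -0.00064627,
        0.00181529]), 'effort': array([ 2.46307158e-03, -5.32634676e+01, -3.53290594e+01,  7.10313278e-02,
        2.34682899e-02, -4.53499297e-06]), 'eef_pos': array([154.43641675, 527.64665014, 218.96380731]), 'eef_rot': array([-3.14060019e+00, -6.95790998e-05,  2.85686117e+00]), 'wrist_force': array([-0.25374817,  0.46232738, -0.48611316]), 'moment': array([-0.10685332,  0.01256167,  0.0395606 ]), 'finger_force': 0.0, 'finger_gap': 94.13878159069318}
```

View pics/top0.png

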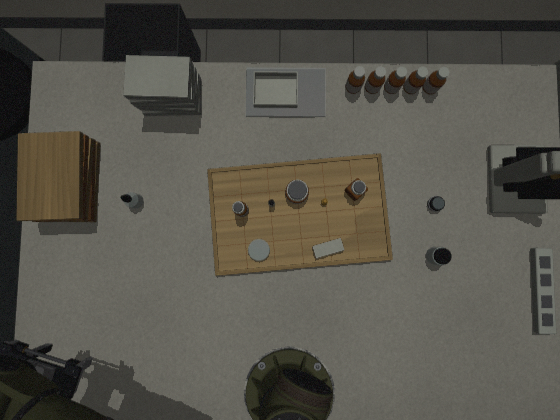

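View pics/scene0.png

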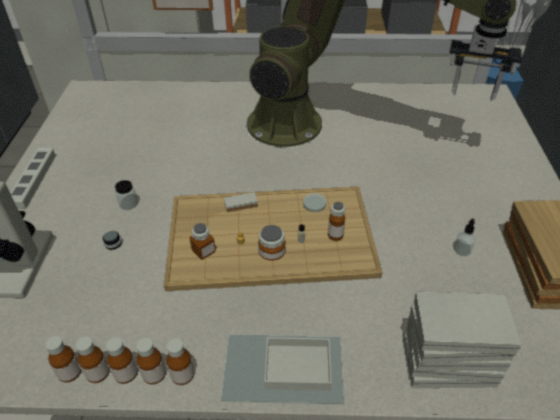

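Top view: tall bottle cap at about (239,208), squat jar at (297,190), square bottle at (357,188). In the scene view they are at about (338,207), (271,235) and (200,230). I'll magnify the caps next.

```bash
python3 - <<'E'
import cv2,numpy as np
rows=[]
for n,cs in(("top",[(239,208),(357,188),(297,190)]),("scene",[(338,210),(200,232),(271,236)])):
    im=cv2.imread(f"pics/{n}0.png")
    rows.append(np.hstack([cv2.resize(im[v-16:v+16,u-16:u+16],None,fx=8,fy=8,interpolation=cv2.INTER_NEAREST) for u,v in cs]))
cv2.imwrite("pics/m.png",np.vstack(rows))
E
```

```text
(no output)
```

View pics/m.png

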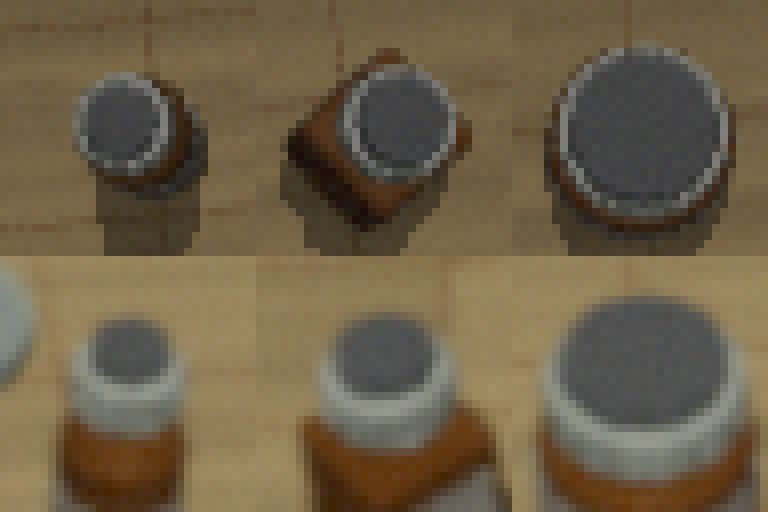

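The grey buttons are clearly separable from the white caps: the tall one is near top px (238.5,207), the square one near (360,187) and the squat one near (297,190). Next step is to mask them and cast rays.

```bash
cat >h.py <<'E'
import cv2,numpy as np
from cell import manip
from scipy.spatial.transform import Rotation as Rt
H={"tall":126,"square":102,"squat":84}
P={"top":{"tall":(239,207),"square":(359,187),"squat":(297,190)},"scene":{"tall":(338,206),"square":(200,228),"squat":(271,232)}}
def ray(n,u,v):
    p=manip.camera_params(n); f=210/np.tan(np.radians(p["fovy"]/2))
    return np.array(p["origin"]),Rt.from_euler("xyz",p["attitude"]).as_matrix()@[(u-p["cx"])/f,(v-p["cy"])/f,1]
def on(n,u,v,z):
    o,d=ray(n,u,v); return o+d*(z-o[2])/d[2]
def centre(im,u,v):
    a=im.astype(int); m=((a.max(2)-a.min(2)<22)&(a.max(2)<115)&(a.max(2)>45)).astype(np.uint8)
    k,l,s,c=cv2.connectedComponentsWithStats(m,connectivity=4); i=l[v,u]; return c[i],s[i]
def meet(r):
    A=0;b=0
    for o,d in r:
        d=d/np.linalg.norm(d);Q=np.eye(3)-np.outer(d,d);A=A+Q;b=b+Q@o
    return np.linalg.solve(A,b)
E
python3 - <<'E'
from h import *
for k in H:
    r=[]
    for n in P:
        c,s=centre(cv2.imread(f"pics/{n}0.png"),*P[n][k]); print(k,n,c.round(1),s,on(n,*c,H[k]).round(1)); r.append(ray(n,*c))
    print(k,"2view",meet(r).round(1))
for n,u,v in (("top",212,172),("top",379,157),("top",388,260),("top",218,274)): print(on(n,u,v,20).round())
E
```

```text
tall top [237.9 207.5] [232 202  13  12 112] [518.1 140.1 126. ]
tall scene [337.7 205.6] [333 202  10   8  63] [522.6 141.1 126. ]
tall 2view [518.4 141.  122. ]
square top [358.1 187.1] [351 180  15  15 151] [ 578.9 -182.2  102. ]
square scene [199.6 228.3] [194 223  13  11 104] [ 582.7 -183.7  102. ]
square 2view [ 579.5 -183.6   98.5]
squat top [296.9 190.2] [287 180  21  21 336] [571.2 -16.9  84. ]
squat scene [271.  233.1] [261 225  21  17 278] [576.9 -16.6  84. ]
squat 2view [571.9 -17.   78.8]
[631. 231.  20.]
[ 680. -258.   20.]
[ 381. -281.   20.]
[335. 206.  20.]
```

```bash
cat >>h.py <<'E'
def go(x,y,ztip):
    s=manip.read_state(); R=Rt.from_euler("xyz",s["eef_rot"]).as_matrix()
    print("clock",round(s["clock"],2),"pos",s["eef_pos"].round(1),"tip z",(s["eef_pos"]+R[:,2]*14).round(1),"F",s["wrist_force"].round(1),"gap",round(s["finger_gap"],1))
    print("shift cm",((R.T@(np.array([x,y,ztip])-s["eef_pos"]-14*R[:,2]))/10).round(2))
E
python3 -c "
from h import *
go(518.5,140.5,175)"; python3 -m creep '[[-1,[-45.8,-26.9,0],0],[-1,[-45.8,-26.9,0],0],[-1,[-45.8,-26.9,0],0],[-1,[-45.8,-26.9,0],0],[-1,[-45.8,-26.9,0],0],[-1,[-45.8,-26.9,0],0],[-1,[-45.8,-26.9,0],0],[-1,[-45.8,-26.9,0],0],[-1,[-45.8,-26.9,0],0],[-1,[-45.8,-26.9,0],0],[-1,[-45.8,-26.9,0],0],[-1,[-45.8,-26.9,0],0]]' 10; python3 -c "
from h import *
go(518.5,140.5,145)"
```

```text
clock 0.1 pos [154.4 527.6 219. ] tip z [154.4 527.6 205. ] F [-0.3  0.5 -0.5] gap 94.1
shift cm [-45.82 -26.92   3.02]
clock: 1.3
eef_pos: [520.2, 138.2, 218.7]
eef_rot: [-3.141, -0.001, 2.853]
wrist_force: [-0.3, 0.9, -0.4]
finger_gap: 1.5
finger_force: 0.0
clock 1.3 pos [520.2 138.2 218.7] tip z [520.2 138.2 204.7] F [-0.3  0.9 -0.4] gap 1.5
shift cm [0.22 0.18 5.97]
```

```bash
python3 -m creep '[[-1,[0,0,2],0],[-1,[0,0,4],0],[-1,[0,0,6],0],[-1,[0,0,6],0],[-1,[0,0,6],0],[-1,[0,0,6],0]]'; python3 -c "
from h import *
go(518.5,140.5,130)
im={n:manip.camera(n)[:,:,::-1] for n in P}
cv2.imwrite('pics/c1.png',np.hstack([cv2.resize(im['top'][170:230,210:270],None,fx=6,fy=6,interpolation=0),cv2.resize(im['scene'][170:230,308:368],None,fx=6,fy=6,interpolation=0)]))"
```

```text
clock: 1.9
eef_pos: [518.8, 141.3, 160.7]
eef_rot: [3.141, 0.001, 2.857]
wrist_force: [-0.5, 0.1, 0.7]
finger_gap: 0.9
finger_force: 0.0
clock 1.9 pos [518.8 141.3 160.7] tip z [518.8 141.3 146.7] F [-0.5  0.1  0.7] gap 0.9
shift cm [ 0.01 -0.09  1.67]
```

View pics/c1.png

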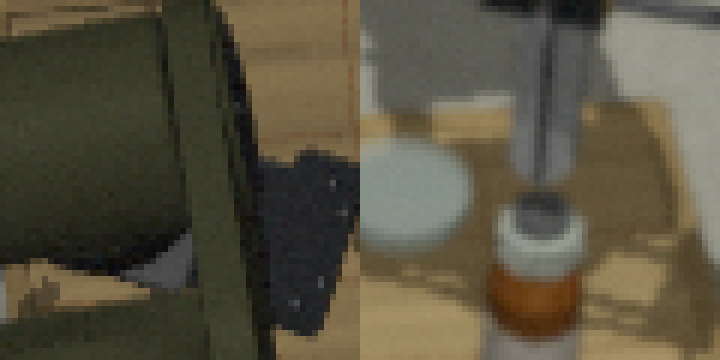

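The scene crop shows the shut fingertips directly above the tall bottle's button. I'll lower slowly now.

```bash
python3 -m creep '[[-1,[0,-0.05,0.6],0],[-1,[0,-0.05,1.2],0],[-1,[0,-0.05,1.6],0],[-1,[0,-0.05,1.8],0],[-1,[0,-0.05,2.0],0],[-1,[0,-0.05,2.2],0],[-1,[0,-0.05,2.35],0],[-1,[0,-0.05,2.5],0],[-1,[0,-0.05,2.6],0],[-1,[0,-0.05,2.6],0]]'; python3 -c "
from h import *
go(518.5,140.5,116)"
```

```text
clock: 3.0
eef_pos: [518.4, 140.5, 133.4]
eef_rot: [-3.142, 0.0, 2.857]
wrist_force: [-0.2, 1.1, 2.3]
finger_gap: 0.3
finger_force: 0.8
clock 3.0 pos [518.4 140.5 133.4] tip z [518.4 140.5 119.4] F [-0.2  1.1  2.3] gap 0.3
shift cm [-0.01  0.01  0.34]
```

Contact at about 2 N, so the cap is sliding. Next I'll press down to the stop.

```bash
python3 -m creep '[[-1,[0,0,0.1],0],[-1,[0,0,0.2],0],[-1,[0,0,0.3],0],[-1,[0,0,0.4],0],[-1,[0,0,0.4],0],[-1,[0,0,0.4],0],[-1,[0,0,0.4],0]]'; python3 -c "
from h import *
go(518.5,140.5,114.5)"
```

```text
clock: 3.7
eef_pos: [518.5, 140.5, 129.7]
eef_rot: [3.141, 0.0, 2.857]
wrist_force: [0.0, -1.0, 4.5]
finger_gap: 0.6
finger_force: 2.6
clock 3.7 pos [518.5 140.5 129.7] tip z [518.5 140.5 115.7] F [ 0.  -1.   4.5] gap 0.6
shift cm [-0.   -0.    0.12]
```

Wrist force is 4.5 N with the tip 3.3 mm below the released-home height, which matches the 1.5 N/mm button spring. The tall cap is home; moving on to the square bottle.

```bash
python3 -m creep '[[-1,[0,0,-1],0],[-1,[0,0,-4],0],[-1,[0,0,-6],0],[-1,[-14.9,-29.3,-6],0],[-1,[-14.9,-29.3,-6],0],[-1,[-14.9,-29.3,-6],0],[-1,[-14.9,-29.3,-6],0],[-1,[-14.9,-29.3,-6],0],[-1,[-14.9,-29.3,-6],0],[-1,[-14.9,-29.3,-6],0],[-1,[-14.9,-29.3,-6],0],[-1,[-14.9,-29.3,-6],0]]'; python3 -c "
from h import *
go(579.5,-182.5,120)
im=manip.camera('scene')[:,:,::-1]
for k in ('tall','squat'):
    c,s=centre(im,*P['scene'][k]); print(k,c.round(1),s)
cv2.imwrite('pics/c2.png',cv2.resize(im[160:290,150:370],None,fx=3.5,fy=3.5,interpolation=0))"
```

```text
clock: 4.9
eef_pos: [578.8, -182.7, 189.4]
eef_rot: [3.141, -0.001, 2.856]
wrist_force: [-0.4, 0.6, 0.2]
finger_gap: 0.1
finger_force: 0.0
clock 4.9 pos [ 578.8 -182.7  189.4] tip z [ 578.8 -182.7  175.4] F [-0.4  0.6  0.2] gap 0.1
shift cm [-0.06  0.03  5.54]
tall [337.6 207.6] [333 204  10   8  62]
squat [271.1 232.9] [261 225  21  16 264]
```

View pics/c2.png

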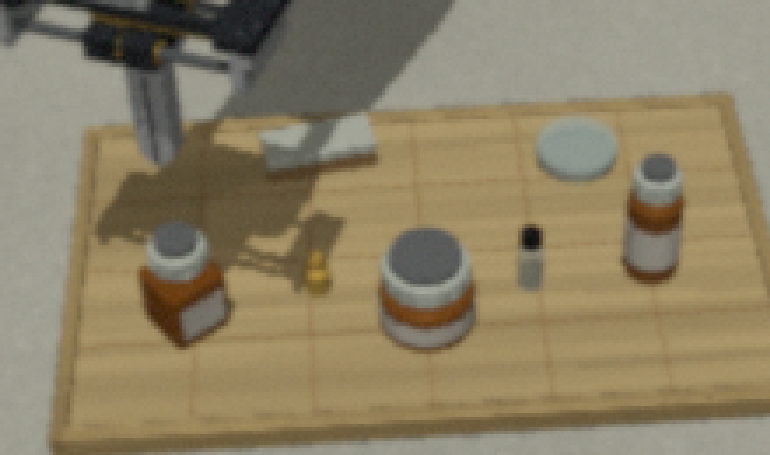

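The tall bottle stands upright with its cap down: the button moved from row 205.6 to 207.6. The fingers hang over the square bottle, whose button is at about (200,228) in the full image.

```bash
python3 -m creep '[[-1,[-0.05,0,2],0],[-1,[-0.05,0,4],0],[-1,[-0.05,0,5.5],0],[-1,[-0.05,0,6.2],0],[-1,[-0.05,0,6.6],0],[-1,[-0.05,0,6.9],0],[-1,[-0.05,0,7.2],0],[-1,[-0.05,0,7.4],0],[-1,[-0.05,0,7.6],0],[-1,[-0.05,0,7.8],0],[-1,[-0.05,0,7.9],0],[-1,[-0.05,0,7.9],0]]'; python3 -c "
from h import *
go(579.5,-182.5,91.7)"
```

```text
clock: 6.15
eef_pos: [579.6, -182.7, 110.5]
eef_rot: [3.142, 0.0, 2.857]
wrist_force: [0.5, -1.2, 1.7]
finger_gap: 0.7
finger_force: 0.8
clock 6.15 pos [ 579.6 -182.7  110.5] tip z [ 579.6 -182.7   96.5] F [ 0.5 -1.2  1.7] gap 0.7
shift cm [0.02 0.02 0.48]
```

```bash
python3 -m creep '[[-1,[0,0,0.1],0],[-1,[0,0,0.2],0],[-1,[0,0,0.3],0],[-1,[0,0,0.4],0],[-1,[0,0,0.5],0],[-1,[0,0,0.5],0],[-1,[0,0,0.5],0],[-1,[0,0,0.5],0]]'; python3 -c "
from h import *
go(572,-17,140)"
```

```text
clock: 6.95
eef_pos: [579.7, -182.7, 105.8]
eef_rot: [-3.142, 0.001, 2.857]
wrist_force: [1.8, 0.1, 5.6]
finger_gap: 0.4
finger_force: 2.6
clock 6.95 pos [ 579.7 -182.7  105.8] tip z [ 579.7 -182.7   91.8] F [1.8 0.1 5.6] gap 0.4
shift cm [ 5.39 15.69 -4.83]
```

Force is 5.6 N at 3.2 mm of compression, so the square cap is home. On to the squat jar.

```bash
python3 -m creep '[[-1,[0,0,-1],0],[-1,[0,0,-4],0],[-1,[0,0,-5],0],[-1,[5.4,15.7,-5],0],[-1,[5.4,15.7,-5],0],[-1,[5.4,15.7,-5],0],[-1,[5.4,15.7,-5],0],[-1,[5.4,15.7,-5],0],[-1,[5.4,15.7,-5],0],[-1,[5.4,15.7,-5],0],[-1,[5.4,15.7,-5],0]]'; python3 -c "
from h import *
go(572,-17,73.7)
im=manip.camera('scene')[:,:,::-1]
print(centre(im,*P['scene']['square']))
cv2.imwrite('pics/c3.png',cv2.resize(im[160:290,150:370],None,fx=3.5,fy=3.5,interpolation=0))"
```

```text
clock: 8.05
eef_pos: [571.8, -18.1, 155.3]
eef_rot: [-3.141, -0.0, 2.855]
wrist_force: [0.8, 0.4, 0.0]
finger_gap: 0.3
finger_force: 0.0
clock 8.05 pos [571.8 -18.1 155.3] tip z [571.8 -18.1 141.3] F [0.8 0.4 0. ] gap 0.3
shift cm [0.02 0.11 6.76]
(array([200.11764706, 230.5       ]), array([194, 226,  13,  10, 102], dtype=int32))
```

View pics/c3.png

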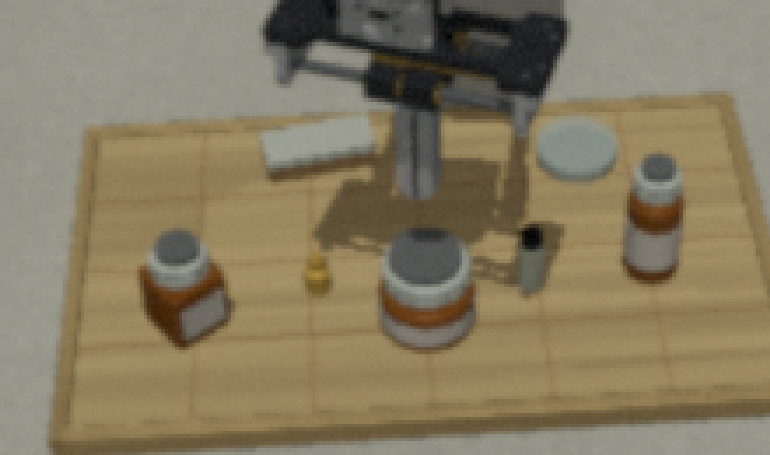

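The square cap is down (row 228.3 → 230.5) and everything still stands in place. The fingers are above the squat jar's button at about (271,233).

```bash
python3 -m creep '[[-1,[0,0.05,2],0],[-1,[0,0.05,3.6],0],[-1,[0,0.05,4.4],0],[-1,[0,0.05,4.8],0],[-1,[0,0.05,5.1],0],[-1,[0,0.05,5.4],0],[-1,[0,0.05,5.6],0],[-1,[0,0.05,5.8],0],[-1,[0,0.05,6],0],[-1,[0,0.05,6.2],0],[-1,[0,0.05,6.3],0],[-1,[0,0.05,6.3],0]]'; python3 -c "
from h import *
go(572,-17,73.7)"
```

```text
clock: 9.3
eef_pos: [572.1, -16.4, 92.4]
eef_rot: [3.142, 0.0, 2.857]
wrist_force: [-0.1, 0.4, 1.6]
finger_gap: 0.4
finger_force: 0.8
clock 9.3 pos [572.1 -16.4  92.4] tip z [572.1 -16.4  78.4] F [-0.1  0.4  1.6] gap 0.4
shift cm [-0.01 -0.06  0.47]
```

```bash
python3 -m creep '[[-1,[0,0,0.1],0],[-1,[0,0,0.2],0],[-1,[0,0,0.3],0],[-1,[0,0,0.4],0],[-1,[0,0,0.5],0],[-1,[0,0,0.5],0],[-1,[0,0,0.5],0],[-1,[0,0,0.5],0]]'; python3 -m creep '[[-1,[0,0,-1],0],[-1,[0,0,-4],0],[-1,[0,0,-8],0],[-1,[0,0,-12],0],[-1,[0,0,-15],0],[-1,[0,0,-15],0],[-1,[0,0,-15],0]]'; python3 -c "
from h import *
go(572,-17,140)
im=manip.camera('scene')[:,:,::-1]
for k in P['scene']: print(k,centre(im,*P['scene'][k]))
cv2.imwrite('pics/c4.png',cv2.resize(im[160:290,150:370],None,fx=3.5,fy=3.5,interpolation=0))"
```

```text
clock: 10.1
eef_pos: [572.1, -16.4, 87.7]
eef_rot: [3.142, 0.0, 2.857]
wrist_force: [1.1, -0.0, 6.1]
finger_gap: 0.8
finger_force: 2.6
clock: 10.8
eef_pos: [571.7, -16.3, 237.5]
eef_rot: [-3.142, -0.0, 2.857]
wrist_force: [-0.5, 0.2, -0.7]
finger_gap: 0.5
finger_force: 0.0
clock 10.8 pos [571.7 -16.3 237.5] tip z [571.7 -16.3 223.5] F [-0.5  0.2 -0.7] gap 0.5
shift cm [-0.05 -0.05  8.35]
tall (array([337.640625, 207.609375]), array([333, 204,  10,   8,  64], dtype=int32))
square (array([200.11764706, 230.5       ]), array([194, 226,  13,  10, 102], dtype=int32))
squat (array([271.30141844, 234.65602837]), array([261, 227,  21,  17, 282], dtype=int32))
```

View pics/c4.png

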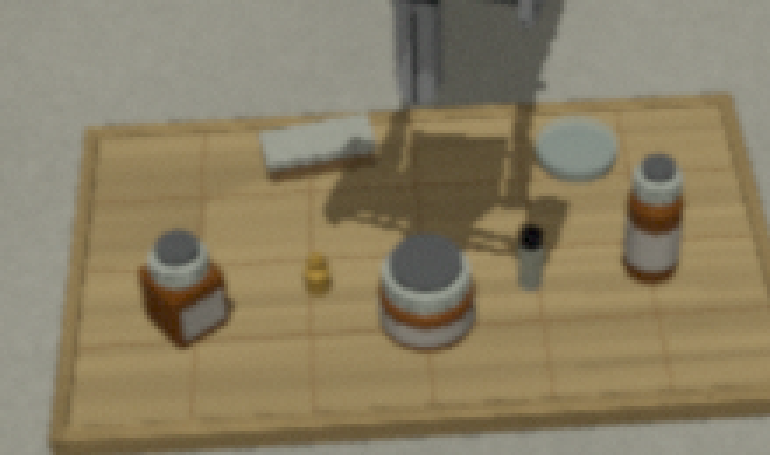

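All three caps are down (the squat button moved from row 233.1 to 234.7, after 6.1 N at the stop), nothing else has moved and the robot is clear.

```bash
python3 -c "
from cell import manip
print(manip.sign_off())"
```

```text
the job is handed in; nothing more can be done
None
```

I pressed all three caps home in order (tall, square, squat) with at most about 6 N, left the robot clear with everything else in place, and handed the job in at about 11 s; the hand-in returned no verdict.

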